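# Put the rasp and the filling knife back in the tool tray

### The arm

A 6-joint arm with a two-finger parallel gripper is mounted at the origin on the work surface. World frame = base frame: x ahead of the robot, y to its left, z up, the work surface at z = 0. Lengths are in m, angles in rad, forces in N, time in s.
With the tool pointing down it reaches from about 0.25 to 0.725 m from the base axis. Payload 4 kg.
Tool frame: the origin (TCP) lies at the very end of the fingers, on their centre line; the grasp point (between the pads) lies 19 mm behind it; z points along the fingers, y is the line along which they close (so a half turn about z gives the same grasp; the last joint's range is limited). The gripper opens to 85 mm and grips with 20 to 120 N. Pads are 22 mm wide; open, the fingers measure 114 mm over their backs; the gripper's body (76 mm by 85 mm) begins 54 mm behind the grasp point. The pads swing forward as they close: fully open they stand 13 mm farther back than shut.
Start: joints at [-1.18, 0.241, 0.005, 1.335, 0, 1.571], TCP at [0.19, -0.462, 0.231] pointing down, gripper open.
Joint ranges: [-2.72, 2.72], [-1.05, 1.87], [-1.09, 1.28], [-1.99, 2.15], [-1.42, 1.44], [-3.14, 3.14]. Speed limits (rad/s): [2.79, 2.79, 3.14, 3.14, 3.14, 3.14].

### API

Orientations are given as a unit quaternion [x, y, z, w].
In Python, from workcell import bot, vision, workorder gives the robot as it stands.
- The arm moves only by the shell command python3 -m creep 'ROWS' [OPENING]. ROWS is JSON, a list of rows, each a list of 2 entries, a list of its own where there are three numbers: the shift along the tool's x, y, z in mm, then the turn, a rotation vector about the tool's x, y, z in rad. In form: [[[dx, dy, dz], [wx, wy, wz]], ...]. A call has 1 to 12 rows; each row shifts and turns the commanded pose from where the row before left it, along the tool's axes as they then stand; what a row does not reach is not made up. A row lasts 1/8 s, in which the tool goes at most 62.5 mm and 10.7 degrees, less where a joint would pass 70% of its speed; a pose out of reach is approached as far as the arm can. A call is refused whole if a number of a shift passes 62.5 or a number of a turn 0.188, either way. A call with a gripper value outside its range is refused whole. OPENING is the finger opening in mm, from 0 to 85.4, set as the call begins (- or left out, the last holds). The fingers move at their own pace and stop on an object; the grip force is fixed at half the most. Time passes only in rows, so rows that do not move let the fingers close. It gives the time, the measured TCP pose, the force, the opening and the grip force at its end, in the units of the state.
- bot.get_obs(): the state, without advancing time (a new reading comes with each control period).
- vision.camera(name): name is "scene" or "side" or "wrist"; returns a dict with "image" (384x512x3 uint8, blue, green, red), "z_map" (384x512 float32, m along the optical axis (not along the pixel's ray), 0 where there is no reading), "K" (3x3 intrinsics, pixels), "k1" (the pictures are not rectified: a ray, as slopes to the right and down, at radius r is drawn at 1 + k1 r^2 times it, then the intrinsics apply), "rvec" (rotation vector, rad) and "tvec" (3), from world to camera coordinates, as OpenCV has them; the wrist camera has in their place "tool_from_camera" (4x4, takes a point from camera to tool coordinates, whose origin is the TCP and whose axes are the flange's). Camera axes: x right, y down, z forward; pixel columns grow to the right and rows downward; lengths in m; the calibration is good to about 2 mm. A picture is of the moment at which its call begins: read the wrist's pose just before it.
- workorder.job_done(): hands the job in; it is judged then, once.
Trained networks look in a picture, given as the dict that the camera call returned (one of the last four; its "shot" number tells which), for a name from the list of things; names that differ only in an ending like _2 or _b are one class to them, and where a whole thing is asked for, a point or a joint stands for the part that bears it (a point fixed in the world has none). Each returns a list of dicts, best first, with "score" (0 to 1); they miss things now and then, are a little off and sometimes report something else, mostly with a low value. They report only what shows in the picture. A call takes as long as a camera call. They do not tell look-alikes from the thing itself.
- vision.spot_in(picture, query): "position" ([column, row] in pixels, amid what is visible of it).
- vision.place_of(picture, query): "position" ([column, row] in pixels: a listed point, or the origin of a listed thing).
The state is a dict: "clock": time; "joint_pos": joint angles; "joint_vel": joint speeds; "tau": joint torques, N m; "eef_pos": TCP position; "tool_rot": TCP orientation; "ft_force": force on the tool from outside, world axes, zero at the start; "ft_torque": the same for the moment, N m; "grip_width": finger opening in m; "grasp_force": force on a finger pad.
Only numpy, scipy, OpenCV 4.12 (cv2) and the standard library are available. Lean on these libraries where they do the work, as an engineer would, in place of code of your own. Each camera call takes 0.05 s, during which the arm holds its last target. There are 200 camera calls.

### The job

Tidy the model-maker's bench: lay the flat rasp in the long narrow compartment of the wooden tool tray and the filling knife in the wide compartment beside it. Each must lie lengthwise, the same way up as it lies now and flat on the compartment's floor; either may point either way. Set them down rather than drop them, and leave the orange screwdriver where it lies.

Things in the scene. Friction and masses are not known exactly. Their poses are not given: they have to be found in the camera images.
- rasp: Flat rasp, 230 mm long, about 120 g, lying flat. x runs from handle to tip, z up; origin under the middle of its length. Dark wooden handle 22 wide, 22 mm high, x = -115 to -5 mm; dark steel blade 24 wide, 6 mm thick, x = -5 to 115 mm, level with the handle's underside. Grip it across the front of the handle, near x = -25 mm.
- knife: Filling knife, 180 mm long, about 110 g, lying flat. x runs from handle to blade edge, z up; origin under the middle of its length. Dark wooden handle 22 wide, 22 mm high, x = -90 to 10 mm; bright steel blade 3 mm thick, x = 10 to 90 mm, 72 mm wide at the front, level with the handle's underside. Grip it across the handle, near x = -10 mm.
- tray: Fixed wooden tray, 276 (x) x 190 (y) x 16 mm; origin at the centre of its underside, z up. Floor top at z = 6 mm, walls 8 mm thick, 10 mm above the floor. Compartments, lengths along x: long narrow one 260 x 62 mm, centre (x, y) = (0, 56) mm; wide one 210 x 104 mm, centre (-25, -35) mm; small pocket 42 x 104 mm, centre (109, -35) mm, stays empty.
- screwdriver: Bystander: a screwdriver with a round orange handle, 28 mm thick, 193 mm long, lying along its x axis with its handle to -x; origin under the middle. Not to be moved.
Not all that is in view belongs to the job. Leave any red or white look-alike of the rasp alone.

How it is judged:
By the outcome, as a careful person would: the job done as asked, in the order asked, and still so for the second after the job is handed in, with the robot touching nothing.
It also fails if it takes over 56 s, if anything falls off the work surface, if the arm or the gripper's body presses on something with over 40 N, if the wrist force passes 120 N, or if a joint passes its speed limit or range.

## Working session

There is one attempt and no reset: what is moved stays moved. The work goes in short steps, Python scripts to look and compute and a shell command to move; the robot and the scene stay as the last step left them, time stands still between calls to the robot, and variables do not carry over. Pictures are saved under pics/ and viewed, at most 10 in all, crops included, and the job is handed in when it is done.

```bash
mkdir -p pics; ls; cat > h.py <<'E'
import numpy as np,cv2
from scipy.spatial.transform import Rotation as R
from workcell import bot,vision,workorder
def ext(c,obs=None):
    if 'rvec' in c:
        Rm=cv2.Rodrigues(np.array(c['rvec'],float))[0]; t=np.array(c['tvec'],float).ravel()
        return Rm.T,-Rm.T@t
    T=np.array(c['tool_from_camera']); Q=R.from_quat(obs['tool_rot']).as_matrix()
    return Q@T[:3,:3], Q@T[:3,3]+np.array(obs['eef_pos'])
def rays(c,px):
    K=np.array(c['K']); 
    return cv2.undistortPoints(np.array(px,float).reshape(-1,1,2),K,np.array([c['k1'],0,0,0,0.])).reshape(-1,2)
def onplane(c,px,z,obs=None):
    Rm,o=ext(c,obs); r=rays(c,px); d=np.c_[r,np.ones(len(r))]@Rm.T
    return o+d*((z-o[2])/d[:,2])[:,None]
def cloud(c,obs=None):
    z=c['z_map']; v,u=np.nonzero(z>0); r=rays(c,np.c_[u,v]); Rm,o=ext(c,obs)
    P=np.c_[r,np.ones(len(r))]*z[v,u][:,None]
    W=np.full(z.shape+(3,),np.nan); W[v,u]=P@Rm.T+o
    return W
E
python3 - <<'E'
from h import *
ims=[]
for n in ['scene','side']:
    c=vision.camera(n); ims.append(c['image'])
    cv2.imwrite(f'pics/{n}0.png',cv2.resize(c['image'],(768,576)))
    for q in ['rasp','knife','tray','screwdriver']:
        for d in vision.place_of(c,q)[:3]: print(n,q,np.round(d['position']),round(d['score'],2),np.round(onplane(c,[d['position']],0)[0],3))
o=bot.get_obs(); print(o['clock'],o['eef_pos'],o['tool_rot'])
E
```

```text
pics
scene rasp [248. 186.] 0.74 [ 0.364 -0.15   0.   ]
scene rasp [144. 177.] 0.71 [ 0.276 -0.425  0.   ]
scene rasp [196. 233.] 0.58 [ 0.508 -0.301  0.   ]
scene knife [309. 234.] 0.61 [ 0.561 -0.034  0.   ]
scene tray [405. 219.] 0.92 [0.557 0.214 0.   ]
scene screwdriver [111. 257.] 0.56 [ 0.547 -0.496  0.   ]
scene screwdriver [196. 234.] 0.36 [ 0.51  -0.301  0.   ]
side rasp [234. 214.] 0.78 [ 0.355 -0.144  0.   ]
side rasp [304. 241.] 0.74 [ 0.516 -0.296  0.   ]
side rasp [219. 291.] 0.7 [ 0.276 -0.431  0.   ]
side knife [302. 185.] 0.78 [ 0.582 -0.035  0.   ]
side knife [272. 145.] 0.24 [0.548 0.232 0.   ]
side tray [273. 148.] 0.77 [0.546 0.208 0.   ]
0.5 [ 0.19045259 -0.46228311  0.23127948] [ 9.80971785e-01  1.94150343e-01  6.42997423e-06 -2.91081067e-05]
```

View pics/scene0.png

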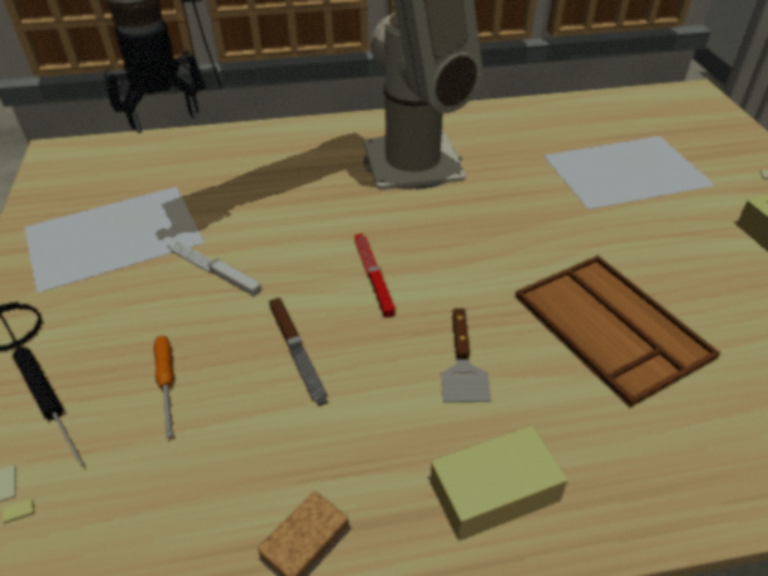

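View pics/side0.png

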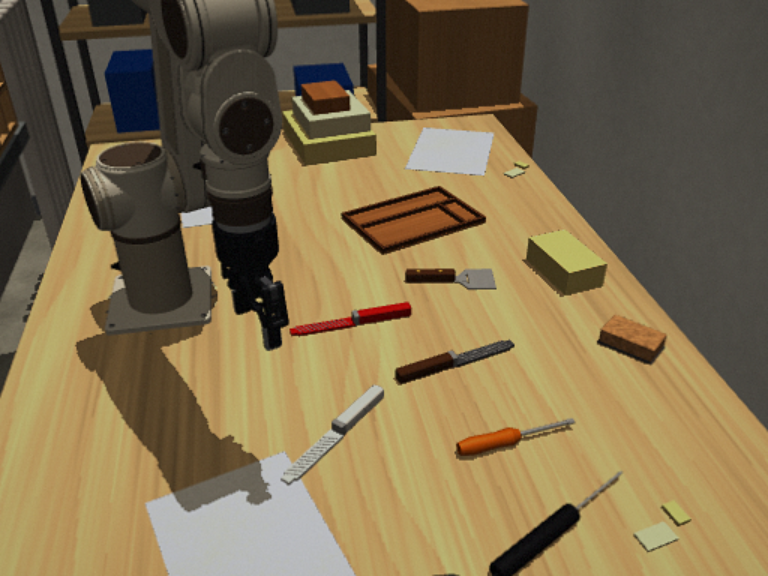

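Candidates for the rasp in the scene picture (768x576 pixels) are the dark one (297,350), the red one (375,275) and the white one (213,267). By the description it is the dark one. The knife is at (463,355) and the tray at (617,330). The orange screwdriver (164,385) is clear of all three.

```bash
python3 - <<'E'
from h import *
c=vision.camera('scene'); s=vision.camera('side')
a=cv2.resize(c['image'][140:280,170:340],None,fx=3,fy=3,interpolation=cv2.INTER_CUBIC)
cv2.imwrite('pics/crop1.png',a)
f=np.array
t=onplane(c,f([[517,294],[598,258],[717,352],[632,402]])/1.5,.016); print(t.round(4))
t2=onplane(s,f([[381,249],[343,216],[440,187],[486,217]])/1.5,.016); print(t2.round(4))
for n,cc in (('scene',c),('side',s)):
    W=cloud(cc)
    m=np.isfinite(W[...,2])
    for name,ctr,r in (('rasp',(.51,-.30),.14),('knife',(.57,-.035),.11)):
        k=m&(np.hypot(W[...,0]-ctr[0],W[...,1]-ctr[1])<r)
        h=cc['image'].astype(int); dark=k&(h.max(2)<120)&(W[...,2]<.04) 
        P=W[dark][:,:2]; mu=P.mean(0); u=np.linalg.svd(P-mu,full_matrices=False)[2][0]; 
        if u[0]<0:u=-u
        p=(P-mu)@u; print(n,name,len(P),mu.round(4),np.degrees(np.arctan2(u[1],u[0])).round(1),(mu+u*p.min()).round(3),(mu+u*p.max()).round(3),np.percentile(W[dark][:,2],[5,50,95]).round(3))
print(onplane(c,f([[274,303],[320,400]])/1.5,.01).round(3),onplane(s,f([[398,374],[512,344]])/1.5,.01).round(3))
print(onplane(c,f([[459,312],[466,401]])/1.5,.01).round(3),onplane(s,f([[407,275],[495,280]])/1.5,.01).round(3))
E
```

```text
[[0.466  0.0857 0.016 ]
 [0.4021 0.2602 0.016 ]
 [0.6494 0.3521 0.016 ]
 [0.7158 0.1787 0.016 ]]
[[0.4553 0.079  0.016 ]
 [0.3971 0.2414 0.016 ]
 [0.6531 0.3428 0.016 ]
 [0.7175 0.1718 0.016 ]]
scene rasp 818 [ 0.5226 -0.2945] 15.1 [ 0.393 -0.329] [ 0.627 -0.266] [0.002 0.008 0.023]
scene knife 1012 [ 0.598  -0.0442] -9.5 [ 0.471 -0.023] [ 0.66  -0.055] [0.001 0.004 0.023]
side rasp 785 [ 0.5002 -0.3049] 15.2 [ 0.403 -0.331] [ 0.634 -0.268] [-0.001  0.007  0.022]
side knife 367 [ 0.5433 -0.0418] -16.9 [ 0.483 -0.023] [ 0.659 -0.077] [-0.002  0.013  0.023]
[[ 0.406 -0.325  0.01 ]
 [ 0.624 -0.269  0.01 ]] [[ 0.409 -0.32   0.01 ]
 [ 0.624 -0.28   0.01 ]]
[[ 0.484 -0.021  0.01 ]
 [ 0.665 -0.058  0.01 ]] [[ 0.49  -0.023  0.01 ]
 [ 0.659 -0.075  0.01 ]]
```

View pics/crop1.png

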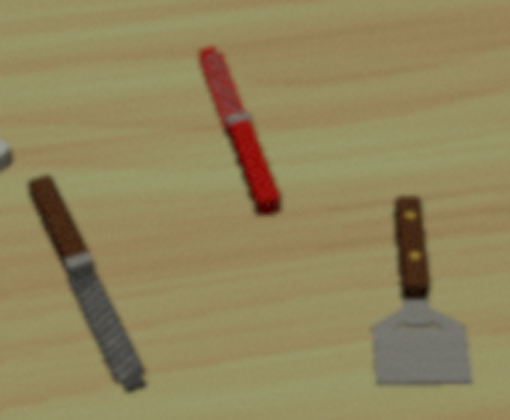

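The crop shows the dark rasp, from handle (40,185) to tip (130,380), and the knife, from handle (408,205) to blade (420,380). The red look-alike at (240,130) is clearly different. I'll move above the rasp.

```bash
python3 -m creep '[[[45,-4,0],[0,0,0]],[[45,-4,0],[0,0,0]],[[45,-4,0],[0,0,0]],[[45,-4,0],[0,0,0]],[[45,-4,0],[0,0,0]],[[45,-4,0],[0,0,0]],[[45,-4,0],[0,0,0]],[[24,-3,0],[0,0,0.13]],[[0,0,0],[0,0,0]],[[0,0,0],[0,0,0]]]' 60
cat > look.py <<'E'
import sys
from h import *
name,q=sys.argv[1:3]
o=bot.get_obs(); c=vision.camera('wrist'); 
cv2.imwrite(f'pics/{name}.png',c['image'])
np.save(name+'.npy',{'c':c,'o':o},allow_pickle=True)
X=R.from_quat(o['tool_rot']).as_matrix()
print('tcp',np.round(o['eef_pos'],4),'yaw',np.degrees(np.arctan2(X[1,0],X[0,0])).round(2),'clock',o['clock'])
for d in vision.place_of(c,q)[:2]: print(d['score'],d['position'],onplane(c,[d['position']],0,o).round(4))
E
python3 look.py w1 rasp
```

```text
clock: 1.85
eef_pos: [0.4916, -0.3047, 0.2311]
tool_rot: [0.991, 0.131, -0.0, -0.0]
ft_force: [-0.8, -1.1, 0.7]
grip_width: 0.0603
grasp_force: 0.0
tcp [ 0.4916 -0.3047  0.2311] yaw 15.0 clock 1.85
0.93 [252.3, 132.8] [[ 0.5157 -0.2952  0.    ]]
0.79 [304.4, 314.2] [[ 0.2871 -0.4323  0.    ]]
```

View pics/w1.png

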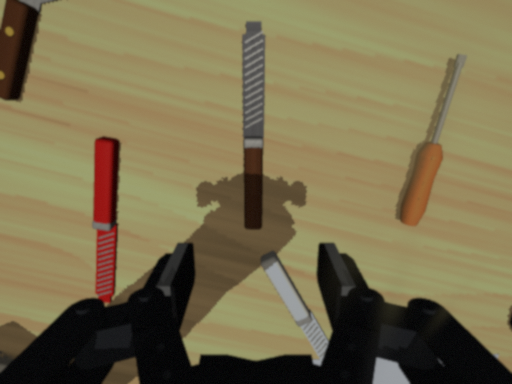

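The rasp is vertical in the wrist view, from handle end (253,228) to tip (254,22). The ferrule is at (254,142).

```bash
python3 - <<'E'
from h import *
d=np.load('w1.npy',allow_pickle=True).item(); c,o=d['c'],d['o']
p=np.r_[onplane(c,[[253.5,228],[254,148]],.022,o),onplane(c,[[254,22]],.006,o)]; print(p.round(4))
u=p[2]-p[0]; print(np.degrees(np.arctan2(u[1],u[0])),np.linalg.norm(u))
u2=p[1]-p[0];print(np.degrees(np.arctan2(u2[1],u2[0])))
W=cloud(c,o)
m=np.isfinite(W[...,2])&(c['image'].max(2)<150); m[:, :235]=0; m[:,275:]=0; m[232:]=0
m&=(W[...,2]>.014)&(W[...,2]<.03)
P=W[m]; print(len(P),P.mean(0).round(4)); 
v=np.linalg.svd(P[:,:2]-P[:,:2].mean(0),full_matrices=False)[2][0];print(np.degrees(np.arctan2(v[1],v[0])), P[:,2].max())
m=np.isfinite(W[...,2]);print(np.median(W[60:110,340:400,2]))
E
```

```text
[[ 0.4085 -0.3254  0.022 ]
 [ 0.5032 -0.3007  0.022 ]
 [ 0.627  -0.2676  0.006 ]]
14.816118468051913 0.22657876333438048
14.597733270845549
1733 [ 0.4633 -0.31    0.0219]
-165.35016846397193 0.024636169501975613
nan
```

```bash
python3 -m creep '[[[2,-1,40],[0,0,0.004]],[[0,0,45],[0,0,0]],[[0,0,45],[0,0,0]],[[0,0,45],[0,0,0]],[[0,0,30],[0,0,0]],[[0,0,15],[0,0,0]],[[0,0,6],[0,0,0]],[[0,0,0],[0,0,0]],[[0,0,0],[0,0,0]]]' 50 && python3 -m creep '[[[0,0,0],[0,0,0]],[[0,0,0],[0,0,0]],[[0,0,0],[0,0,0]],[[0,0,0],[0,0,0]],[[0,0,0],[0,0,0]],[[0,0,0],[0,0,0]]]' 0
```

```text
clock: 3.08
eef_pos: [0.4948, -0.3037, 0.0067]
tool_rot: [0.992, 0.128, 0.001, 0.001]
ft_force: [0.6, 0.2, -0.1]
grip_width: 0.0496
grasp_force: 0.0
clock: 3.82
eef_pos: [0.4944, -0.3033, 0.0063]
tool_rot: [0.992, 0.128, 0.001, 0.001]
ft_force: [-0.3, 0.2, 5.3]
grip_width: 0.0203
grasp_force: 61.9
```

```bash
python3 -m creep '[[[0,0,-6],[0,0,0]],[[0,0,-15],[0,0,0]],[[0,0,-30],[0,0,0]],[[0,0,-35],[0,0,0]],[[0,0,-35],[0,0,0]],[[3,-10,-35],[0,0,0]],[[6,-20,-20],[0,0,0]],[[11,-35,-10],[0,0,0]],[[13,-44,0],[0,0,0]],[[13,-44,0],[0,0,0]],[[13,-44,0],[0,0,0]],[[13,-44,0],[0,0,0]]]' && python3 -m creep '[[[13,-44,0],[0,0,0]],[[13,-44,0],[0,0,0]],[[13,-44,0],[0,0,0]],[[13,-44,0],[0,0,0]],[[13,-44,0],[0,0,0]],[[12,-40,0],[0,0,0]],[[9,-32,0],[0,0,0]],[[6,-20,0],[0,0,-0.05]],[[3,-8,0],[0,0,-0.05]],[[0,0,0],[0,0,0]],[[0,0,0],[0,0,0]]]' && python3 look.py w2 tray
```

```text
clock: 5.32
eef_pos: [0.5013, -0.0492, 0.1911]
tool_rot: [0.992, 0.128, -0.0, -0.0]
ft_force: [-0.3, -0.3, -1.3]
grip_width: 0.0202
grasp_force: 61.1
clock: 6.7
eef_pos: [0.5232, 0.2291, 0.1942]
tool_rot: [0.976, 0.219, -0.003, -0.022]
ft_force: [-0.3, -0.2, -1.1]
grip_width: 0.0205
grasp_force: 61.0
tcp [0.5232 0.2291 0.1942] yaw 25.27 clock 6.7
0.72 [281.3, 138.2] [[0.5555 0.2228 0.    ]]
```

View pics/w2.png

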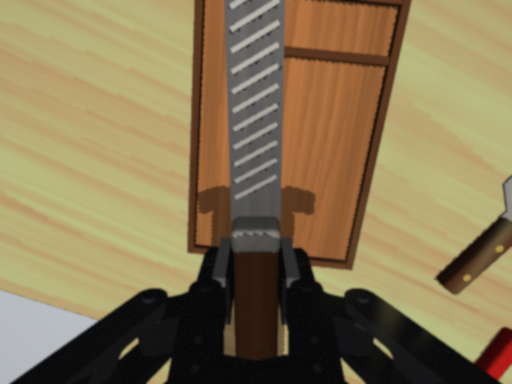

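The rasp is held firmly and straight, with the tray beneath it; the near corners are (188,252) and (353,269), and the pocket divider is at (335,55). The tool is slightly tilted, so I'll work out the correction.

```bash
cat >> h.py <<'E'
def corr(o,xy,z,yaw):
    Q=R.from_quat(o['tool_rot']); T=R.from_matrix(np.array([[np.cos(yaw),np.sin(yaw),0],[np.sin(yaw),-np.cos(yaw),0],[0,0,-1.]]))
    print('shift mm',(Q.inv().apply(np.r_[xy,z]-np.array(o['eef_pos']))*1e3).round(1),'in level axes',(T.inv().apply(np.r_[xy,z]-np.array(o['eef_pos']))*1e3).round(1),'turn',(Q.inv()*T).as_rotvec().round(4))
E
python3 - <<'E'
from h import *
d=np.load('w2.npy',allow_pickle=True).item(); c,o=d['c'],d['o']
p=onplane(c,[[188,252],[353,269],[194,5],[409,5],[191,130],[382,130]],.016,o)[:,:2]; print(p.round(4))
a=lambda i,j:np.degrees(np.arctan2(*(p[j]-p[i])[::-1])).round(2)
print('left',a(0,2),'right',a(1,3),'near',a(1,0)-90,np.linalg.norm(p[0]-p[1]))
yaw=np.radians(a(0,2)+a(1,3))/2; ux=np.r_[np.cos(yaw),np.sin(yaw)]; uy=np.r_[-ux[1],ux[0]]
C=(p[0]+p[1])/2+ux*.138; print('tray',C.round(4),np.degrees(yaw))
# rasp in tool frame
q=rays(c,[[256,225]]);print(R.from_quat(o['tool_rot']).as_matrix()[:,2])
for cam in('scene','side'):
    s=vision.camera(cam); W=cloud(s); im=s['image'].astype(int)
    k=np.isfinite(W[...,2])&(abs(W[...,2]-.016)<.004)&(np.hypot(W[...,0]-.556,W[...,1]-.214)<.2)&(im.max(2)<110)
    P=W[k][:,:2].astype(np.float32); r=cv2.minAreaRect(P); print(cam,len(P),r)
corr(o,C+uy*.056-ux*.0235,o['eef_pos'][2],yaw)
E
```

```text
[[0.3951 0.2616]
 [0.46   0.0842]
 [0.6302 0.3483]
 [0.7096 0.1767]
 [0.5256 0.3097]
 [0.6075 0.1393]]
left 20.24 right 20.34 near 20.11 0.18896178288749493
tray [0.557  0.2208] 20.29
[-0.01558184  0.0408605  -0.99904336]
scene 1567 ((0.553542971611023, 0.22012904286384583), (0.2789928615093231, 0.19509528577327728), 20.49703025817871)
side 542 ((0.5558085441589355, 0.21723774075508118), (0.2793954908847809, 0.19989155232906342), 19.580224990844727)
shift mm [  8.4 -35.8   1.6] in level axes [  5.3 -36.4   0. ] turn [-0.0437 -0.0015  0.087 ]
```

```bash
python3 -m creep '[[[0,0,0],[-0.022,0,0.044]],[[0,0,0],[-0.022,0,0.044]],[[2,-10,10],[0,0,0]],[[2,-15,10],[0,0,0]],[[1,-10,10],[0,0,0]],[[0,0,0],[0,0,0]],[[0,0,0],[0,0,0]]]' && python3 look.py w3 tray && python3 - <<'E'
from h import *
o=bot.get_obs(); y=np.radians(20.3);ux=np.r_[np.cos(y),np.sin(y)];uy=np.r_[-ux[1],ux[0]]
corr(o,np.r_[.556,.219]+uy*.056-ux*.0235,.013,y)
E
```

```text
clock: 7.78
eef_pos: [0.5268, 0.2347, 0.1648]
tool_rot: [0.979, 0.202, -0.002, -0.013]
ft_force: [0.0, 1.3, -1.4]
grip_width: 0.0208
grasp_force: 61.0
tcp [0.5268 0.2347 0.1648] yaw 23.29 clock 7.775
0.92 [285.6, 151.3] [[0.5537 0.2181 0.    ]]
shift mm [ -0.6 -27.4 153. ] in level axes [ -1.8 -31.3 152.3] turn [-0.0261 -0.0017  0.0519]
```

View pics/w3.png

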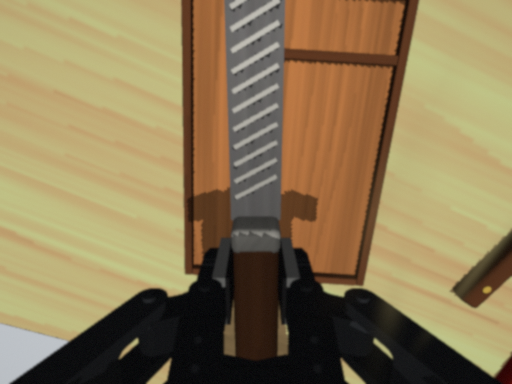

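The arm moved only a fraction of the commanded y shift. I suspect a joint limit.

```bash
python3 - <<'E'
from h import *
o=bot.get_obs(); print(np.round(o['joint_pos'],3),np.round(o['joint_vel'],3),np.round(o['ft_force'],1),np.round(o['tau'],1),o['eef_pos'])
E
```

```text
[0.405 0.425 0.093 1.236 0.026 3.141] [-0.004 -0.004  0.002  0.001  0.001  0.001] [ 0.1 -0.3 -1.1] [  0.1 -45.6  24.9  -0.    0.1  -0. ] [0.52710056 0.23464319 0.16525322]
```

Joint 6 is at its limit. I'll turn the rasp half round, which is allowed, so that joint 6 comes to about 0.1.

```bash
python3 -m creep '[[[0,0,0],[0,0,-0.185]],[[0,0,0],[0,0,-0.185]],[[0,0,0],[0,0,-0.185]],[[0,0,0],[0,0,-0.185]],[[0,0,0],[0,0,-0.185]],[[0,0,0],[0,0,-0.185]],[[0,0,0],[0,0,-0.185]],[[0,0,0],[0,0,-0.185]],[[0,0,0],[0,0,-0.185]],[[0,0,0],[0,0,-0.185]]]' && python3 -m creep '[[[0,0,0],[0,0,-0.185]],[[0,0,0],[0,0,-0.185]],[[0,0,0],[0,0,-0.185]],[[0,0,0],[0,0,-0.185]],[[0,0,0],[0,0,-0.185]],[[0,0,0],[0,0,-0.185]],[[0,0,0],[0,0,-0.12]],[[0,0,0],[0,0,0]],[[0,0,0],[0,0,0]]]' && python3 - <<'E'
from h import *
o=bot.get_obs(); print(np.round(o['joint_pos'],3)); y=np.radians(20.3);ux=np.r_[np.cos(y),np.sin(y)];uy=np.r_[-ux[1],ux[0]]
corr(o,np.r_[.556,.219]+uy*.056+ux*.0235,.165,y+np.pi)
E
```

```text
clock: 9.12
eef_pos: [0.5272, 0.2345, 0.1655]
tool_rot: [0.426, 0.905, 0.01, -0.009]
ft_force: [-0.4, -0.6, -0.9]
grip_width: 0.0199
grasp_force: 61.0
clock: 10.25
eef_pos: [0.527, 0.2345, 0.1652]
tool_rot: [-0.17, 0.985, 0.013, -0.002]
ft_force: [0.1, 0.4, -0.8]
grip_width: 0.0204
grasp_force: 61.0
[0.405 0.425 0.092 1.236 0.026 0.062]
shift mm [-44.9  31.9   1. ] in level axes [-45.3  31.4   0.2] turn [ 0.0261  0.0008 -0.0116]
```

```bash
python3 -m creep '[[[0,0,0],[0.026,0.001,-0.012]],[[-15,10,0],[0,0,0]],[[-20,14,0],[0,0,0]],[[-10,7,0],[0,0,0]],[[0,0,0],[0,0,0]],[[0,0,0],[0,0,0]]]' && python3 look.py w4 tray && python3 - <<'E'
from h import *
o=bot.get_obs(); y=np.radians(20.3);ux=np.r_[np.cos(y),np.sin(y)];uy=np.r_[-ux[1],ux[0]]
corr(o,np.r_[.556,.219]+uy*.056+ux*.0235,.0135,y+np.pi)
E
```

```text
clock: 11.0
eef_pos: [0.5577, 0.2788, 0.1646]
tool_rot: [-0.177, 0.984, -0.0, -0.001]
ft_force: [-0.4, 0.6, -0.6]
grip_width: 0.0203
grasp_force: 61.0
tcp [0.5577 0.2788 0.1646] yaw -159.58 clock 11.0
0.89 [201.5, 148.8] [[0.5572 0.2216 0.    ]]
shift mm [ -1.3   0.7 151.4] in level axes [ -1.1   0.7 151.4] turn [-0.0002 -0.0013  0.0017]
```

View pics/w4.png

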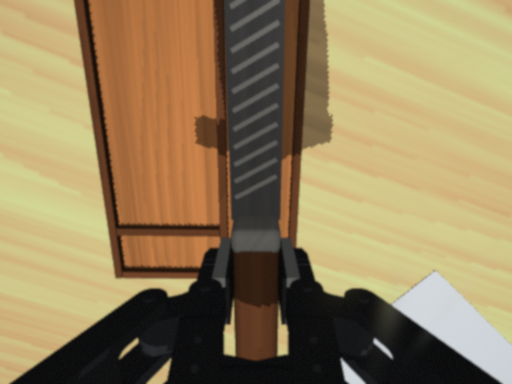

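The rasp is over the narrow compartment. The outer wall runs from (308,0) to (297,230), the wide compartment's outer wall from (77,0) to (118,277), and the end wall lies at row 273.

```bash
python3 - <<'E'
from h import *
d=np.load('w4.npy',allow_pickle=True).item(); c,o=d['c'],d['o']
p=onplane(c,[[118,277],[76,3],[308,3],[297.5,230],[301,150]],.016,o)[:,:2]
y=np.radians(20.3);ux=np.r_[np.cos(y),np.sin(y)];uy=np.r_[-ux[1],ux[0]]
q=(p-[.556,.219])@np.c_[ux,uy]; print((q*1e3).round(1), 'nominal y ±95, x 138')
t=(np.array(o['eef_pos'])[:2]-[.556,.219])@np.c_[ux,uy];print(t*1e3)
# rasp blade edges in view
g=onplane(c,[[231,215],[280,215],[228,3],[285,3]],.16,o)[:,:2];print(((g-[.556,.219])@np.c_[ux,uy]*1e3).round(1))
E
```

```text
[[ 136.2  -90.5]
 [-119.5  -90.1]
 [-120.    96.4]
 [  81.    96.9]
 [  -0.3   96.5]] nominal y ±95, x 138
[22.30833208 55.47490385]
[[  3.6  42.4]
 [  3.5  66.9]
 [-89.9  43.2]
 [-90.   66.4]]
```

```bash
python3 -m creep '[[[0,3,20],[0,0,0]],[[0,0,35],[0,0,0]],[[0,0,35],[0,0,0]],[[0,0,25],[0,0,0]],[[0,0,15],[0,0,0]],[[0,0,8],[0,0,0]],[[0,0,3],[0,0,0]],[[0,0,2],[0,0,0]],[[0,0,2],[0,0,0]],[[0,0,2],[0,0,0]],[[0,0,0],[0,0,0]]]' && python3 - <<'E'
from h import *
print(bot.get_obs()['joint_pos'])
E
```

```text
clock: 12.48
eef_pos: [0.557, 0.2821, 0.0178]
tool_rot: [-0.177, 0.984, -0.0, -0.0]
ft_force: [0.8, -1.1, -0.7]
grip_width: 0.0208
grasp_force: 61.0
[4.68691220e-01 6.43474818e-01 4.88947194e-02 9.77057713e-01
 2.40952541e-04 1.12102564e-01]
```

```bash
python3 -m creep '[[[0,0,2],[0,0,0]],[[0,0,1.5],[0,0,0]],[[0,0,1],[0,0,0]],[[0,0,0.5],[0,0,0]],[[0,0,0],[0,0,0]],[[0,0,0],[0,0,0]]]'
```

```text
clock: 13.22
eef_pos: [0.5571, 0.2821, 0.0129]
tool_rot: [-0.177, 0.984, 0.0, -0.0]
ft_force: [-0.1, -0.1, -0.4]
grip_width: 0.0204
grasp_force: 61.0
```

```bash
python3 -m creep '[[[0,0,0.5],[0,0,0]],[[0,0,0.5],[0,0,0]],[[0,0,0.5],[0,0,0]],[[0,0,0],[0,0,0]]]'
```

```text
clock: 13.72
eef_pos: [0.5571, 0.2821, 0.0123]
tool_rot: [-0.177, 0.984, 0.0, -0.0]
ft_force: [-2.8, -1.9, 5.4]
grip_width: 0.0207
grasp_force: 61.9
```

```bash
python3 -m creep '[[[0,0,0],[0,0,0]],[[0,0,0],[0,0,0]],[[0,0,-2],[0,0,0]],[[0,0,-4],[0,0,0]],[[0,0,-8],[0,0,0]],[[0,0,-15],[0,0,0]],[[0,0,-25],[0,0,0]]]' 27 && python3 -m creep '[[[0,0,-40],[0,0,0]],[[5,-12,-40],[0,0,0]],[[10,-25,-40],[0,0,0]],[[16,-40,-14],[0,0,0]],[[16,-40,0],[0,0,0]],[[16,-40,0],[0,0,0]],[[16,-40,0],[0,0,0]],[[16,-40,0],[0,0,0]],[[15,-38,0],[0,0,0]],[[10,-26,0],[0,0,0]],[[0,0,0],[0,0,0.15]],[[0,0,0],[0,0,0.15]]]' 60 && python3 -m creep '[[[0,0,0],[0,0,0.15]],[[0,0,0],[0,0,0.15]],[[0,0,0],[0,0,0]],[[0,0,0],[0,0,0]]]' && python3 look.py w5 knife && python3 -c "
from h import *
a=np.load('w5.npy',allow_pickle=True).item()['c']['image']; s=vision.camera('scene')['image']
b=cv2.resize(s[140:300,200:500],None,fx=1.25,fy=2.4);b=cv2.resize(s[150:290,320:500],(494,384))
cv2.imwrite('pics/m5.png',cv2.resize(np.hstack([a,b]),(800,305)))"
```

```text
clock: 14.6
eef_pos: [0.5567, 0.2819, 0.066]
tool_rot: [-0.177, 0.984, -0.0, -0.001]
ft_force: [0.0, 0.1, 0.4]
grip_width: 0.0271
grasp_force: 0.0
clock: 16.1
eef_pos: [0.5499, -0.0426, 0.2008]
tool_rot: [-0.025, 1.0, -0.0, 0.0]
ft_force: [0.2, -0.4, 0.3]
grip_width: 0.0602
grasp_force: 0.0
clock: 16.6
eef_pos: [0.5499, -0.0419, 0.2001]
tool_rot: [0.12, 0.993, -0.0, 0.0]
ft_force: [-0.5, -0.5, -0.3]
grip_width: 0.0601
grasp_force: 0.0
tcp [ 0.5499 -0.0419  0.2001] yaw 166.17 clock 16.6
0.8 [264.5, 179.7] [[ 0.574  -0.0381  0.    ]]
```

View pics/m5.png

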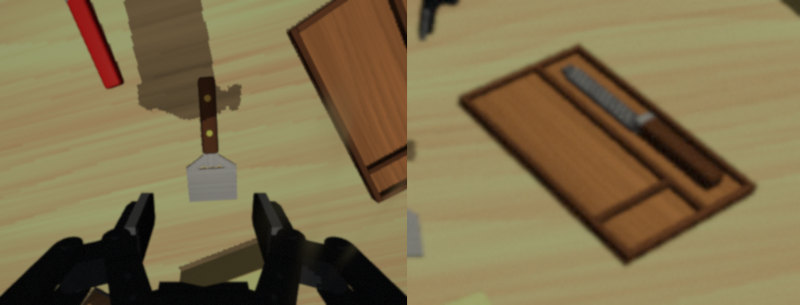

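Left: the knife, with its handle end at (206,77), the end of the handle at (210,153) and its blade edge at (213,199). Right: the rasp lies inside the narrow compartment.

```bash
python3 - <<'E'
from h import *
d=np.load('w5.npy',allow_pickle=True).item(); c,o=d['c'],d['o']
W=cloud(c,o); im=c['image'].astype(int)
k=np.isfinite(W[...,2])&(W[...,2]>.013)&(W[...,2]<.03)&(np.hypot(W[...,0]-.54,W[...,1]+.035)<.09)
P=W[k][:,:2]; r=cv2.minAreaRect(P.astype(np.float32)); print(len(P),r)
p=np.r_[onplane(c,[[259,98],[264,192]],.022,o),onplane(c,[[268,250]],.003,o)][:,:2];print(p.round(4))
u=P-P.mean(0);v=np.linalg.svd(u,full_matrices=False)[2][0];v*=np.sign(v[0]);print('axis',np.degrees(np.arctan2(v[1],v[0])))
w=p[2]-p[0];print('pix yaw',np.degrees(np.arctan2(w[1],w[0])),np.linalg.norm(w))
a=np.arctan2(v[1],v[0]); s=np.c_[np.cos(a),np.sin(a)][0]
end=p[0]; g=P.mean(0)+s*((end-P.mean(0))@s+.080); print('grip',g.round(4))
corr(o,g,.006,a+np.pi)
E
```

```text
2065 ((0.5341690182685852, -0.03202415257692337), (0.02205033227801323, 0.09987708926200867), 79.89170837402344)
[[ 0.4859 -0.0233]
 [ 0.5805 -0.0407]
 [ 0.6596 -0.0541]]
axis -10.071488315352171
pix yaw -10.030463829015945 0.17638666862296618
grip [ 0.5647 -0.0375]
shift mm [-13.3   7.8 194.1] in level axes [-13.8   6.9 194.1] turn [-0.0002  0.0002 -0.0656]
```

```bash
python3 -m creep '[[[0,0,0],[0,0,-0.066]],[[-7,3,20],[0,0,0]],[[-7,4,40],[0,0,0]],[[0,0,45],[0,0,0]],[[0,0,45],[0,0,0]],[[0,0,25],[0,0,0]],[[0,0,12],[0,0,0]],[[0,0,5],[0,0,0]],[[0,0,2],[0,0,0]],[[0,0,0],[0,0,0]],[[0,0,0],[0,0,0]]]' 50 && python3 -m creep '[[[0,0,0],[0,0,0]],[[0,0,0],[0,0,0]],[[0,0,0],[0,0,0]],[[0,0,0],[0,0,0]],[[0,0,0],[0,0,0]],[[0,0,0],[0,0,0]]]' 0
```

```text
clock: 18.12
eef_pos: [0.5653, -0.0375, 0.0063]
tool_rot: [0.089, 0.996, -0.0, 0.0]
ft_force: [-0.1, 0.1, -0.3]
grip_width: 0.05
grasp_force: 0.0
clock: 18.88
eef_pos: [0.5651, -0.0375, 0.006]
tool_rot: [0.089, 0.996, -0.0, 0.0]
ft_force: [-1.3, 1.3, 5.9]
grip_width: 0.0203
grasp_force: 62.1
```

```bash
python3 -m creep '[[[0,0,-6],[0,0,0]],[[0,0,-15],[0,0,0]],[[0,0,-30],[0,0,0]],[[0,0,-35],[0,0,0]],[[0,0,-35],[0,0,0]],[[5,15,-29],[0,0,0]],[[12,35,0],[0,0,0]],[[14,44,0],[0,0,0]],[[14,44,0],[0,0,0]],[[13,40,0],[0,0,0]],[[7,20,0],[0,0,0]],[[3,7,0],[0,0,0]]]' && python3 -m creep '[[[0,0,0],[0,0,-0.13]],[[0,0,0],[0,0,-0.13]],[[0,0,0],[0,0,-0.13]],[[0,0,0],[0,0,-0.14]],[[0,0,0],[0,0,0]],[[0,0,0],[0,0,0]]]' && python3 look.py w6 tray && python3 - <<'E'
from h import *
o=bot.get_obs(); y=np.radians(20.3)
corr(o,[.5338,.1759],.0125,y+np.pi)
E
```

```text
clock: 20.38
eef_pos: [0.5338, 0.1771, 0.1557]
tool_rot: [0.088, 0.996, -0.0, -0.0]
ft_force: [0.3, -1.5, -1.2]
grip_width: 0.0205
grasp_force: 61.4
clock: 21.12
eef_pos: [0.5342, 0.1755, 0.1555]
tool_rot: [-0.174, 0.985, -0.0, -0.0]
ft_force: [-0.6, -0.3, -2.3]
grip_width: 0.0204
grasp_force: 61.3
tcp [0.5342 0.1755 0.1555] yaw -159.98 clock 21.125
0.86 [291.7, 207.0] [[0.5567 0.2215 0.    ]]
shift mm [2.000e-01 1.000e-01 1.429e+02] in level axes [3.000e-01 1.000e-01 1.429e+02] turn [-0.     -0.0009 -0.0036]
```

View pics/w6.png

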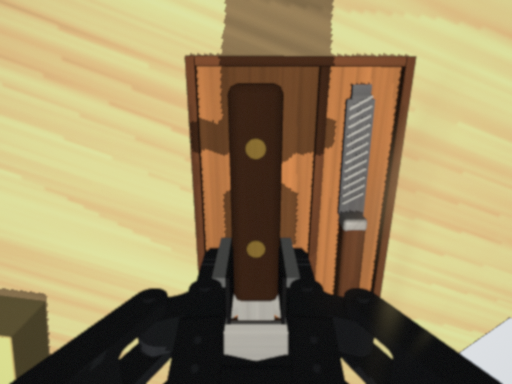

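The tray's far corners are at (186,57) and (414,57), with the divider near column 322. The rasp lies clear inside its compartment, from (360,85) to (350,290), and the knife is held straight.

```bash
python3 - <<'E'
from h import *
d=np.load('w6.npy',allow_pickle=True).item(); c,o=d['c'],d['o']
y=np.radians(20.3);M=np.array([[np.cos(y),-np.sin(y)],[np.sin(y),np.cos(y)]])
p=onplane(c,[[186,57],[414,57],[197,235],[383,235],[317,68],[329,68]],.016,o)[:,:2]
print(((p-[.5545,.2208])@M*1e3).round(1),'nominal (-138,-95) (-138,95); divider y 17,25'); print((np.array(o['eef_pos'])[:2]-[.5545,.2208])@M*1e3)
r=onplane(c,[[348,85],[372,85],[338,228],[367,228]],.012,o)[:,:2];print(((r-[.5545,.2208])@M*1e3).round(1))
E
```

```text
[[-136.2  -92.6]
 [-135.3   93.7]
 [  25.   -93.6]
 [  25.7   88.1]
 [-127.3   15. ]
 [-127.3   24.9]] nominal (-138,-95) (-138,95); divider y 17,25
[-34.74223902 -35.40008259]
[[-113.8   42.8]
 [-113.7   63.2]
 [  19.9   44.7]
 [  20.    73.2]]
```

```bash
python3 -m creep '[[[-2,0,20],[0,0,-0.004]],[[0,0,35],[0,0,0]],[[0,0,35],[0,0,0]],[[0,0,25],[0,0,0]],[[0,0,13],[0,0,0]],[[0,0,6],[0,0,0]],[[0,0,3],[0,0,0]],[[0,0,2],[0,0,0]],[[0,0,2],[0,0,0]],[[0,0,1],[0,0,0]],[[0,0,0],[0,0,0]],[[0,0,0],[0,0,0]]]'
```

```text
clock: 22.72
eef_pos: [0.5359, 0.177, 0.0135]
tool_rot: [-0.177, 0.984, -0.0, -0.0]
ft_force: [0.4, 0.1, -1.6]
grip_width: 0.0206
grasp_force: 61.3
```

```bash
python3 -m creep '[[[0,0,0.8],[0,0,0]],[[0,0,0.5],[0,0,0]],[[0,0,0.4],[0,0,0]],[[0,0,0],[0,0,0]]]'
```

```text
clock: 23.22
eef_pos: [0.5358, 0.177, 0.012]
tool_rot: [-0.177, 0.984, -0.0, -0.0]
ft_force: [-1.5, -0.7, 2.4]
grip_width: 0.0201
grasp_force: 61.8
```

Light contact. I'll release, retreat and check.

```bash
python3 -m creep '[[[0,0,0],[0,0,0]],[[0,0,0],[0,0,0]],[[0,0,-2],[0,0,0]],[[0,0,-4],[0,0,0]],[[0,0,-10],[0,0,0]],[[0,0,-20],[0,0,0]],[[0,0,-35],[0,0,0]],[[0,0,-45],[0,0,0]],[[10,-35,-30],[0,0,0]],[[14,-40,0],[0,0,0]],[[14,-40,0],[0,0,0]],[[14,-40,0],[0,0,0]]]' 30 && python3 -m creep '[[[14,-40,0],[0,0,0]],[[14,-40,0],[0,0,0]],[[10,-25,0],[0,0,0]],[[0,0,0],[0,0,0]],[[0,0,0],[0,0,0]]]' && python3 - <<'E'
from h import *
s=vision.camera('scene');t=vision.camera('side')
y=np.radians(20.3);M=np.array([[np.cos(y),-np.sin(y)],[np.sin(y),np.cos(y)]])
for c in(s,t):
    W=cloud(c);q=(W[...,:2]-[.5545,.2208])@M
    for n,a,b in(('narrow',26,85),('wide',-85,15)):
        k=(q[...,1]>a)&(q[...,1]<b)&(q[...,0]>-125)&(abs(q[...,0])<.127)
        k=(q[...,1]>a/1e3)&(q[...,1]<b/1e3)&(abs(q[...,0])<.127)&(W[...,2]>.0195)
        P=q[k]*1e3; print(n,len(P),P.min(0).round(),P.max(0).round(),W[k][:,2].max().round(4))
a=cv2.resize(s['image'][130:310,310:500],(422,400));b=cv2.resize(t['image'][100:190,210:350],(378,400*378//378))
cv2.imwrite('pics/fin.png',np.hstack([a,b]))
E
```

```text
clock: 24.72
eef_pos: [0.5414, 0.0124, 0.1588]
tool_rot: [-0.177, 0.984, -0.0, 0.0]
ft_force: [0.3, 1.4, 0.5]
grip_width: 0.0303
grasp_force: 0.0
clock: 25.35
eef_pos: [0.5424, -0.0976, 0.1582]
tool_rot: [-0.177, 0.984, 0.0, -0.0]
ft_force: [0.4, 0.3, -0.6]
grip_width: 0.0297
grasp_force: 0.0
narrow 411 [ 0. 42.] [115.  69.] 0.0322
wide 306 [-116.  -81.] [ 82. -24.] 0.0325
narrow 86 [ 3. 38.] [75. 69.] 0.0315
wide 133 [-115.  -54.] [-14. -24.] 0.0309
```

View pics/fin.png

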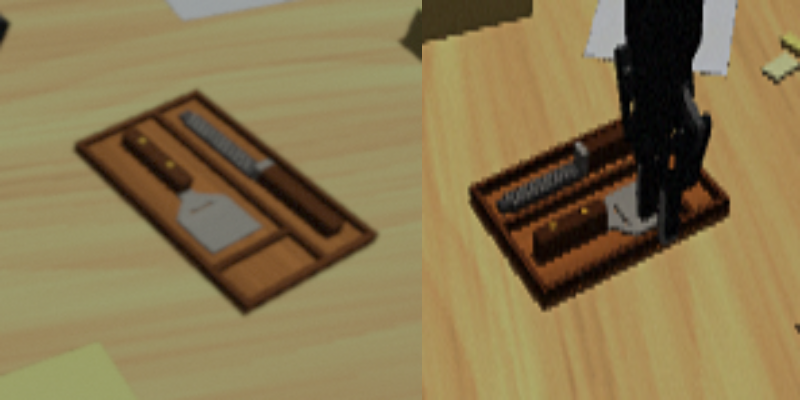

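Both tools lie flat inside their compartments. In the left view the rasp runs from (185,120) to (338,230) and the knife from (130,140) to (240,245), and the pocket is empty.

```bash
python3 -c "
from workcell import workorder
print(workorder.job_done())"
```

```text
the job is handed in; nothing more can be done
None
```

The rasp is in the narrow compartment and the knife in the wide one, both flat, lengthwise and the same way up; the screwdriver was never approached, and the job was handed in at about 25 s.

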